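Mount the specimen carousel on the microscope's turntable and slide it under the objective

ROBOT

A 7-joint arm with a two-finger parallel gripper is mounted at the origin on the work surface. World frame = base frame: x ahead of the robot, y to its left, z up, the work surface at z = 0. Lengths are in m, angles in rad, forces in N, time in s.
With the tool pointing down it reaches from about 0.35 to 0.9 m from the base axis. Payload 7.2 kg.
Tool frame: the origin (TCP) lies midway between the tips of the shut fingers; the grasp point (between the pads) lies 19 mm behind it (r.pinch_z is the distance from the TCP to the grasp point, in m); z points along the fingers, y is the direction in which the jaws open and shut (so a half turn about z gives the same grasp; the last joint's range is limited). The gripper opens to 85 mm and grips with 20 to 120 N. Pads are 22 mm wide; open, the fingers measure 114 mm over their backs; the gripper's body (76 mm by 85 mm) begins 54 mm behind the grasp point. The pads swing forward as they close: fully open they stand 13 mm farther back than shut.
Start: joints at [1.127, 0.411, -0.013, 1.596, 0.006, 1.134, -0.082], TCP at [0.229, -0.581, 0.231] pointing down, gripper open.
Joint ranges: [-2.95, 2.95], [-0.29, 1.99], [-1.47, 1.44], [0.14, 2.54], [-1.03, 4.17], [0.13, 1.85], [-2.86, 2.86]. Speed limits (rad/s): [2.39, 2.39, 3.01, 3.01, 3.14, 3.14, 3.14].

INTERFACE

Orientations are given as a rotation vector (axis times angle).
In Python, from bench import r, cams, ticket gives the robot as it stands.
- The arm moves only by the tool arm_command, never from a script. Its arguments are lists of equal length, an entry for each row: "xyz": the shift along the tool's x, y, z in mm, a list of three; "spin": the turn about the tool's z in rad; "gripper": the opening, from 0 (shut) to 1 (fully open). A call has 1 to 10 rows; each row shifts and turns the commanded pose from where the row before left it, along the tool's axes as they then stand; what a row does not reach is not made up. A row lasts 1/10 s, in which the tool goes at most 50 mm and 8.59 degrees, less where a joint would pass 70% of its speed; a pose out of reach is approached as far as the arm can. A call with a gripper value outside its range is refused whole. The fingers move at their own pace and stop on an object; the grip force is fixed at half the most. Time passes only in rows, so rows that do not move let the fingers close. It gives the time, the measured TCP pose, the force and the opening at its end, in the units of the state.
- r.get_obs(): the state, without advancing time (a new reading comes with each control period).
- cams.get_image(name): name is "side" or "top"; returns a dict with "frame" (420x560x3 uint8, blue, green, red), "z_map" (420x560 float32, m along the optical axis (not along the pixel's ray), 0 where there is no reading), "mtx" (3x3 intrinsics, pixels), "k1" (the pictures are not rectified: a ray, as slopes to the right and down, at radius r is drawn at 1 + k1 r^2 times it, then the intrinsics apply), "R" (3x3) and "t" (3): a world point X has camera coordinates R X + t. Camera axes: x right, y down, z forward; pixel columns grow to the right and rows downward; lengths in m; the calibration is good to about 2 mm. A picture is of the moment at which its call begins.
- ticket.sign_off(): hands the job in, once; it reports no verdict.
The state is a dict: "t": time; "joint_positions": joint angles; "qvel": joint speeds; "joint_efforts": joint torques, N m; "eef_pos": TCP position; "tool_rot": TCP orientation; "contact_force": force on the tool from outside, world axes, zero at the start; "torque": the same for the moment, N m; "gripper_width": finger opening in m.
Only numpy, scipy, OpenCV 4.12 (cv2) and the standard library are available. Lean on these libraries where they do the work, as an engineer would, in place of code of your own. Each camera call takes 0.05 s, during which the arm holds its last target. There are 200 camera calls.

TASK

Set the round specimen carousel centred on the turntable of the microscope's sliding stage while the stage is still out at its loading end, turning it without forcing until its underside ribs drop into the turntable's grooves and it lies fully home. Then push the stage along its rails until it clicks into the detent under the objective, not past it, and leave it there with the carousel still home. Leave the bottles, glassware and other things where they stand.

Things in the scene. Friction and masses are not known exactly. Their poses are not given: they have to be found in the camera images.
- carousel: Loose aluminium disc, 110 mm across, 8 mm thick. Origin on its axis at the bottom of its ribs, z up. Disc from z = 6 to 14 mm. Below it two crossed round-bottomed ribs along x and y, 9 mm wide, 75 mm long, 6 mm deep (same every quarter turn). On top, centred, a black grip bar 44 mm long along x, 16 mm wide, z = 14 to 42 mm. About 0.24 kg.
- microscope: Fixed microscope: base 150 mm wide, 460 mm long with two rails along its y axis, a column at the +y end and a white head (66 mm across) whose objective hangs 120 mm over the bench, 190 mm along +y from the origin. Origin on the bench, under the turntable axis at slide 0; z up.
- stage (a joint): Position (m) of the sliding stage along the microscope's +y axis; 0 to 0.030 at the start (loading end); detent under the objective at 0.140 (a sprung ball, about 6 N to enter or leave), end stop at 0.175. Rail friction about 2 N.
- turntable_top (a point): Centre of the turntable's top face, 60 mm over the bench; moves with the stage, axes parallel to the microscope's. Dark steel, about 77 mm across, with two crossed grooves 11 mm wide, 10 mm deep, at ANY angle: not given here, see or feel it; stiff to turn. Carousel home: its disc lies on this face, its origin 6 mm below this point; else it rides up to 6 mm higher.
- tab_top (a point): Middle of the top edge of the stage's upright push tab: a plate 70 mm wide across the rails, 10 mm thick along them, 45 mm tall (top 89 mm over the bench), 100 mm to the -y side of the turntable axis; moves with the stage, axes parallel to the microscope's. Push its -y face.
- reagent_a: Bystander: closed amber reagent bottle, 56 mm across, 125 mm tall, to the right. Origin at the centre of its underside, z up.
- reagent_b: Bystander: the same kind of bottle, beyond the microscope. Origin at the centre of its underside, z up.
- beaker: Bystander: glass beaker, 72 mm across, 95 mm tall. Origin at the centre of its underside, z up.
- slide_box: Bystander: white box of slides, 85 x 85 x 30 mm. Origin at the centre of its underside, z up.
- dish: Bystander: white porcelain dish, 84 mm across, 35 mm tall. Origin at the centre of its underside, z up.
- flask: Bystander: conical glass flask, 88 mm across at the foot, 134 mm tall. Origin at the centre of its underside, z up.
- petri: Bystander: closed petri dish, 93 mm across, 17 mm tall. Origin at the centre of its underside, z up.
Not all that is in view belongs to the job. Leave any blue or green look-alike of the carousel alone.

How it is judged:
On the way, in this order (a step that is already met when the one before it is completed fails the run):
1. the carousel lies home on the turntable, ribs in the grooves, with the stage still out at the loading end (slide below 0.08) (z of carousel in the frame of turntable_top below -0.0045 m and horizontal distance between carousel and turntable_top below 0.003 m and angle between carousel's own z axis and vertical below 0.04 rad and value of joint stage below 0.08 m), for 0.2 s.
2. the stage sits in its detent under the objective with the carousel home (z of carousel in the frame of turntable_top below -0.0045 m and horizontal distance between carousel and turntable_top below 0.003 m and angle between carousel's own z axis and vertical below 0.04 rad and value of joint stage between 0.137 and 0.143 m), for 0.2 s.
At the end, for the whole second after the job is handed in: The carousel lies home on the turntable (origin at least 4.5 mm below the turntable's top face, within 3 mm of its axis, level within 0.04 rad), the stage is at rest in the detent (0.137 to 0.143 m) (all of step 2 and linear speed of carousel below 0.01 m/s and velocity of joint stage between -0.005 and 0.005 m/s); the robot touches nothing.
It fails at once if the carousel is forced: more than 70 N between it and the microscope or its stage (contact force between carousel and microscope above 70 N).
It fails at once if a bystander is moved by more than 30 mm or tipped over (distance of any of reagent_a, reagent_b, beaker, slide_box, dish, flask, petri from where it was at the start of the episode above 0.03 m or angle between any of reagent_a, reagent_b, beaker, slide_box, dish, flask, petri's own z axis and vertical above 0.5 rad).
It also fails if it takes over 72 s, if anything falls off the work surface, if the arm or the gripper's body presses on something with over 40 N, if the wrist force passes 120 N, or if a joint passes its speed limit or range.

## Working session

There is one attempt and no reset: what is moved stays moved. The work goes in short steps, Python scripts to look and compute and a tool call to move; the robot and the scene stay as the last step left them, time stands still between calls to the robot, and variables do not carry over. Pictures are saved under pics/ and viewed, about 8 in all and at most 12, crops included, and the job is handed in when it is done.

Besides the shell and the picture viewer there is one more tool, called after "Request:" as name([rows], argument=value, ...), one row to a line, values as JSON. arm_command: Moves the arm, as the interface text tells. Its arguments: {"type":"object","properties":{"xyz":{"type":"array","items":{"type":"array","items":{"type":"number"}}},"spin":{"type":"array","items":{"type":"number"}},"gripper":{"type":"array","items":{"type":"number"}}},"required":["xyz","spin","gripper"]}

```bash
mkdir -p pics
cat > h.py <<'E'
import numpy as np, cv2
from bench import r, cams, ticket
def grab(n):
    c=cams.get_image(n); np.savez(f'{n}.npz',**{k:c[k] for k in('frame','z_map','mtx','k1','R','t')}); return c
def cloud(c):
    K=c['mtx'];z=c['z_map'];h,w=z.shape
    u,v=np.meshgrid(np.arange(w),np.arange(h))
    d=np.stack([(u-K[0,2])/K[0,0],(v-K[1,2])/K[1,1]],-1)
    s=d.copy()
    for _ in range(20): s=d/(1+c['k1']*(s**2).sum(-1,keepdims=True))
    P=np.concatenate([s,np.ones((h,w,1))],-1)*z[...,None]
    X=(P-c['t'])@c['R']; X[z==0]=np.nan; return X
E
python3 - <<'E'
from h import *
for n in('top','side'):
    c=grab(n); cv2.imwrite(f'pics/{n}0.png',c['frame']); print(n,-c['R'].T@c['t'],c['R'].round(2).tolist(),c['k1'])
o=r.get_obs(); print(o['t'],o['eef_pos'],o['tool_rot'],o['contact_force'],r.pinch_z,o['gripper_width'])
E
```

```text
top [ 0.34668673 -0.08085123  1.33126651] [[0.02, -1.0, 0.0], [-0.99, -0.02, -0.13], [0.13, 0.0, -0.99]] -0.10419439936349945
side [-0.16587909  0.67809129  0.85222309] [[-0.74, -0.67, 0.01], [-0.42, 0.46, -0.78], [0.52, -0.58, -0.62]] -0.022626448920594355
0.1 [ 0.22916101 -0.5809735   0.23051288] [-3.08487441e+00 -5.86551254e-01  6.30601507e-04] [ 0.04713086  0.36146799 -0.37303045] 0.0187 0.08538638777317191
```

View pics/top0.png

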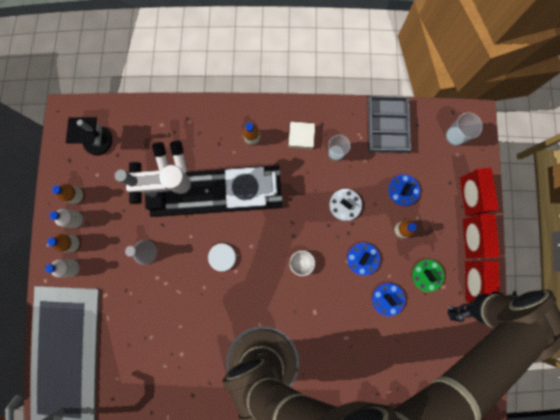

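View pics/side0.png

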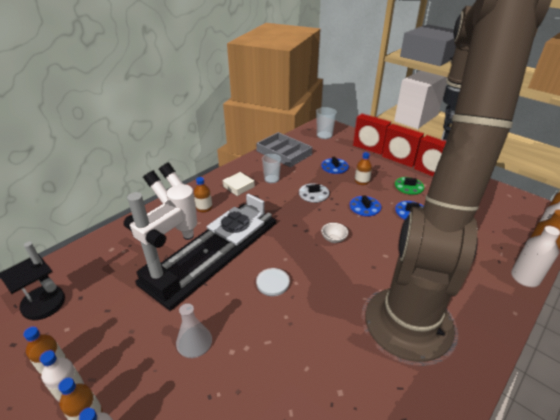

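Candidates in the top picture: silver disc (346,205), blue discs (404,190), (363,258) and (389,299), green disc (428,275), white dish (303,263), and petri (222,257). By the description I choose the silver one at (346,205). The turntable is at (245,186) and the tab at about (278,187).

Run:
```python
from h import *
c=np.load('top.npz'); X=cloud(c); f=c['frame']
def reg(u0,u1,v0,v1,z0,z1):
    Y=X[v0:v1,u0:u1].reshape(-1,3); m=(Y[:,2]>z0)&(Y[:,2]<z1); return Y[m]
print('bench z',np.nanmedian(X[290:320,180:220,2]))
D=reg(322,372,180,230,.008,.022); B=reg(322,372,180,230,.032,.055)
for n,P in(('disc',D),('bar',B)):
    q=P[:,:2].astype(np.float32); (cx,cy),rad=cv2.minEnclosingCircle(q); print(n,len(P),P.mean(0).round(4),cx,cy,rad,np.median(P[:,2]),cv2.minAreaRect(q*1000))
T=reg(222,292,160,215,.05,.07); q=T[:,:2].astype(np.float32);print('tt/stage',len(T),T.mean(0),np.percentile(T[:,2],[5,50,95]),cv2.minAreaRect(q*1000))
A=reg(262,295,160,215,.078,.1);q=A[:,:2].astype(np.float32);print('tab',len(A),A.mean(0),cv2.minAreaRect(q*1000))
# base low points
M=reg(140,290,160,220,.006,.12);q=M[:,:2].astype(np.float32);print('base',cv2.minAreaRect(q*1000))
np.set_printoptions(linewidth=200)
print((X[176:198:2,228:286:3,2]*1000).round(0))
a=cv2.resize(f[155:220,215:295],None,fx=5,fy=5,interpolation=cv2.INTER_CUBIC)
b=cv2.resize(f[172:237,306:386],None,fx=5,fy=5,interpolation=cv2.INTER_CUBIC)
a=cv2.convertScaleAbs(a,alpha=1.5)
cv2.imwrite('pics/crop.png',np.hstack([a,b]))
```

```text
bench z 0.0011434779553915382
disc 712 [ 0.5396 -0.2712  0.0145] 0.5260517597198486 -0.28284671902656555 0.09870865195989609 0.014548787543061933 ((524.19775390625, -276.28741455078125), (172.84762573242188, 108.5977783203125), 15.783370018005371)
bar 69 [ 0.5396 -0.2715  0.0415] 0.5404633283615112 -0.27228784561157227 0.02199333719909191 0.04242262466373363 ((540.1236572265625, -271.7845764160156), (43.36081314086914, 16.57706069946289), 49.98188400268555)
tt/stage 493 [0.58868246 0.06958839 0.05808284] [0.05065924 0.05926803 0.06447779] ((593.8736572265625, 47.071571350097656), (162.73580932617188, 119.59902954101562), 84.5770034790039)
tab 65 [ 0.59789    -0.02727762  0.08878495] ((598.4168701171875, -27.29496955871582), (67.5610122680664, 9.825338363647461), 2.762592077255249)
base ((586.7609252929688, 183.1199493408203), (211.57244873046875, 522.9749145507812), 0.9595659375190735)
[[44. 47. 45. 61. 64. 52. 65. 59. 64. 43. 43. 49. 48. 41. 40. 85. 19. 25. -3. -1.]
 [45. 42. 40. 64. 68. 51. 60. 60. 63. 51. 47. 49. 47. 45. 44. 89. 19. 18.  3.  0.]
 [43. 48. 59. 59. 57. 49. 58. 57. 54. 49. 46. 47. 40. 46. 40. 91. 20. 21.  3. -1.]
 [45. 46. 66. 65. 61. 50. 58. 62. 63. 64. 45. 44. 44. 46. 42. 92. 21. 21. -2. -1.]
 [37. 46. 63. 60. 57. 53. 49. 55. 51. 47. 41. 44. 46. 42. 43. 88. 26. 23.  2.  1.]
 [46. 42. 52. 50. 49. 54. 53. 47. 51. 60. 45. 46. 42. 46. 43. 91. 18. 24.  2.  3.]
 [45. 47. 48. 60. 64. 52. 60. 60. 60. nan 41. 42. 44. 44. 46. 89. 22. 19. -5.  2.]
 [47. 40. 64. 63. 56. 53. 62. 59. 62. 61. 46. 43. 43. 42. 42. 94. 23. 26. -4.  6.]
 [40. 43. 61. 64. 65. 51. 64. 59. 59. 54. 45. 41. 44. 43. 46. 87. 21. 19. -1.  1.]
 [47. 41. 53. 64. 63. 56. 54. 63. 61. 51. 46. 45. 44. 41. 44. 45. 42. 24.  1.  4.]
 [44. 46. 46. 59. 59. 57. 51. 62. 52. 43. 45. 46. 42. 24. 20. 25. 29. 32. -0.  1.]]
```

View pics/crop.png

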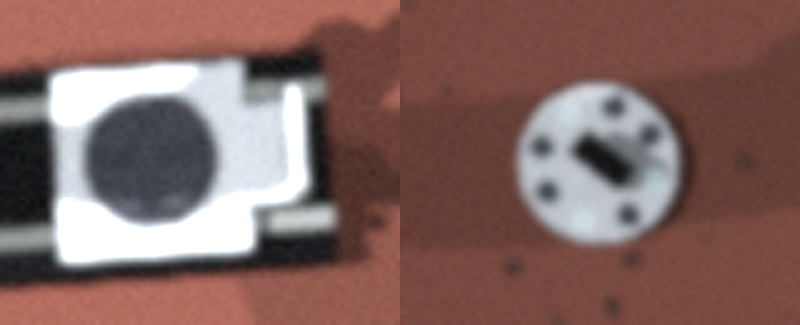

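The crop confirms it: the silver disc with the black bar at (346,205) is the carousel. The grooves can't be seen by brightness, but they show in depth. Next I average depth frames to fit the groove angle and the turntable centre.

```bash
cat >> h.py <<'E'
def avg(n,k):
    cs=[cams.get_image(n) for _ in range(k)]; c=dict(cs[-1]); z=np.stack([x['z_map'] for x in cs]).astype(float); z[z==0]=np.nan
    c['z_map']=np.nan_to_num(np.nanmean(z,0)); return c,np.nanmean(np.nanstd(z,0))
E
python3 - <<'E'
from h import *
from scipy.optimize import differential_evolution as DE
for n in('top','side'):
    c,s=avg(n,10); X=cloud(c).reshape(-1,3); print(n,'noise',s)
    np.savez(n+'_avg.npz',X=X)
    P=X[(np.hypot(X[:,0]-.5936,X[:,1]-.0726)<.046)&(X[:,2]>.035)&(X[:,2]<.075)]*1000
    def model(p,P):
        x,y=P[:,0]-p[0],P[:,1]-p[1]; a=p[2]; u=x*np.cos(a)+y*np.sin(a); v=-x*np.sin(a)+y*np.cos(a)
        sg=lambda d:1/(1+np.exp(-d/.7))
        disc=sg(38.5-np.hypot(x,y)); g=np.maximum(sg(5.5-abs(u)),sg(5.5-abs(v)))
        return p[3]+disc*(p[4]-g*10)
    cost=lambda p:np.abs(model(p,P)-P[:,2]).mean()
    res=DE(cost,[(580,606),(60,86),(0,np.pi/2),(40,48),(12,20)],seed=1,popsize=20,maxiter=300); print(len(P),res.x.round(3),res.fun,np.degrees(res.x[2]))
    w=np.radians(np.arange(0,90,7.5)); print([round(min(cost([*res.x[:2],a,*res.x[3:]]) for _ in[0]),2) for a in w])
    m=(abs(X[:,0]-.598)<.05)&(abs(X[:,1]+.027)<.02)&(X[:,2]>.08)&(X[:,2]<.1);q=(X[m,:2]*1000).astype(np.float32);print('tab',m.sum(),X[m].mean(0),cv2.minAreaRect(q))
    m=(np.hypot(X[:,0]-.54,X[:,1]+.272)<.04)&(X[:,2]>.034)&(X[:,2]<.055);q=(X[m,:2]*1000).astype(np.float32);print('bar',m.sum(),X[m].mean(0),cv2.minAreaRect(q))
    m=(np.hypot(X[:,0]-.54,X[:,1]+.272)<.065)&(X[:,2]>.009)&(X[:,2]<.02);q=(X[m,:2]*1000).astype(np.float32);print('disc',cv2.minEnclosingCircle(q),cv2.fitEllipse(cv2.convexHull(q)))
print(r.get_obs()['t'])
E
```

```text
top noise 0.003346647824213652
558 [5.90495e+02 7.27230e+01 1.11000e-01 4.80000e+01 1.29260e+01] 2.4747425422989324 6.382617201143064
[np.float64(2.94), np.float64(2.5), np.float64(3.33), np.float64(4.34), np.float64(4.97), np.float64(5.24), np.float64(5.36), np.float64(5.4), np.float64(5.34), np.float64(5.17), np.float64(4.77), np.float64(3.96)]
tab 65 [ 0.59780455 -0.02729775  0.0892466 ] ((598.1624145507812, -27.411218643188477), (67.1520004272461, 9.805893898010254), 1.7423818111419678)
bar 67 [ 0.5398639  -0.27157062  0.04164911] ((540.1348266601562, -271.927490234375), (43.61387252807617, 15.875049591064453), 51.605037689208984)
disc ((540.9451904296875, -272.0726013183594), 55.158241271972656) ((540.609130859375, -271.8847961425781), (107.41968536376953, 109.7699203491211), 23.863096237182617)
side noise 0.0034974518651653204
424 [5.8833e+02 7.0096e+01 1.1900e-01 4.8000e+01 1.2508e+01] 2.8604604009200787 6.834609740978343
[np.float64(3.54), np.float64(2.89), np.float64(3.68), np.float64(4.34), np.float64(4.72), np.float64(4.91), np.float64(5.05), np.float64(5.05), np.float64(4.98), np.float64(4.88), np.float64(4.65), np.float64(4.23)]
tab 71 [ 0.59486313 -0.02709552  0.08668186] ((596.1984252929688, -28.837574005126953), (68.72395324707031, 10.188102722167969), 4.504828929901123)
bar 49 [ 0.53609565 -0.27124947  0.04039546] ((538.0974731445312, -273.2925720214844), (41.76549530029297, 17.59514808654785), 51.448970794677734)
disc ((537.9967651367188, -273.7749938964844), 55.14985275268555) ((537.80224609375, -273.4732360839844), (107.82757568359375, 109.37411499023438), 31.180076599121094)
1.1
```

```bash
cat >> h.py <<'E'
def ray(c,u,v,z):
    K=c['mtx'];d=np.array([(u-K[0,2])/K[0,0],(v-K[1,2])/K[1,1]]);s=d.copy()
    for _ in range(20): s=d/(1+c['k1']*(s@s))
    R=c['R'];w=R.T@np.r_[s,1];o=-R.T@c['t'];return o+w*(z-o[2])/w[2]
E
python3 - <<'E'
from h import *
from scipy.optimize import minimize
c=np.load('top.npz'); g=cv2.cvtColor(c['frame'],cv2.COLOR_BGR2GRAY)
m=((g<105)*255).astype(np.uint8); m[:,:228]=0;m[:,265:]=0;m[:170]=0;m[204:]=0
k,l,st,ce=cv2.connectedComponentsWithStats(m); i=1+np.argmax(st[1:,4]); print(st[i],ce[i])
ct=cv2.findContours((l==i).astype(np.uint8),0,1)[0][0]
E=np.array([ray(c,*p[0],.06)[:2] for p in ct])*1000
print('turntable',cv2.fitEllipse(E.astype(np.float32)),ray(c,*ce[i],.06))
X=np.load('top_avg.npz')['X'].reshape(420,560,3)
# rails/base edges: bench->base transition along columns
for nm,rng in(('lo',1),('hi',-1)):
    pts=[]
    for u in range(190,225):
        col=g[160:225,u].astype(float); cc=col[::rng]
        j=np.argmax(cc<50); v=160+j if rng==1 else 224-j
        pts.append(ray(c,u,v,.02)[:2]*1000)
    pts=np.array(pts,np.float32); vx,vy,x0,y0=cv2.fitLine(pts,cv2.DIST_HUBER,0,.01,.01).ravel(); print(nm,x0,y0,np.degrees(np.arctan(-vx/vy)))
# bar orientation, dark pixels
m=(g<60).astype(np.uint8);m[:190]=0;m[218:]=0;m[:,:335]=0;m[:,360:]=0
ys,xs=np.nonzero(m);q=np.array([ray(c,a,b,.042)[:2]*1000 for a,b in zip(xs,ys)],np.float32);print('bar dark',q.mean(0),cv2.minAreaRect(q))
# head top
m=(X[...,2]>.12);m[:,:120]=0;m[:,200:]=0;m[:150]=0;m[215:]=0
print('head',np.c_[np.nonzero(m)][::40][:0],[ (round(z,2),(X[m&(abs(X[...,2]-z)<.01)].mean(0)*1000).round(),(m&(abs(X[...,2]-z)<.01)).sum()) for z in np.arange(.13,.3,.02)])
E
```

```text
[232 174  27  25 541] [244.85212569 186.24953789]
turntable ((588.06201171875, 69.13812255859375), (82.73290252685547, 88.5542984008789), 7.41068696975708) [0.58786536 0.0691085  0.06      ]
lo 650.31696 209.60007 4.881411
hi 502.65115 201.63821 5.653311
bar dark [ 538.368   -273.97842] ((545.3482055664062, -291.318603515625), (30.472196578979492, 64.24151611328125), 21.562700271606445)
head [] [(np.float64(0.13), array([549., 372., 125.]), np.int64(3)), (np.float64(0.15), array([545., 374., 148.]), np.int64(3)), (np.float64(0.17), array([560., 235., 173.]), np.int64(16)), (np.float64(0.19), array([559., 234., 188.]), np.int64(30)), (np.float64(0.21), array([551., 278., 212.]), np.int64(69)), (np.float64(0.23), array([555., 328., 233.]), np.int64(207)), (np.float64(0.25), array([563., 334., 247.]), np.int64(775)), (np.float64(0.27), array([578., 260., 275.]), np.int64(582)), (np.float64(0.29), array([609., 275., 289.]), np.int64(205))]
```

Request:
arm_command([
  [0,0,0],
], spin=[-0.1], gripper=[1])

```text
t: 1.2
eef_pos: [0.2294, -0.5814, 0.2313]
tool_rot: [3.053, 0.742, -0.0]
contact_force: [-0.1, -0.3, -0.7]
gripper_width: 0.0853
```

Request:
arm_command([
  [42,-13,0],
  [42,-13,0],
  [42,-13,0],
  [42,-13,0],
  [42,-13,0],
  [42,-13,0],
  [42,-13,0],
  [42,-13,0],
  [42,-13,0],
  [40,-15,0],
], spin=[0,0,0,0,0,0,0,0,0,0], gripper=[1,1,1,1,1,1,1,1,1,1])

```text
t: 2.2
eef_pos: [0.5418, -0.2713, 0.2315]
tool_rot: [3.053, 0.74, 0.001]
contact_force: [-0.3, -0.7, 0.4]
gripper_width: 0.0855
```

Request:
arm_command([
  [0,0,0],
  [0,0,0],
  [0,0,0],
  [0,0,0],
  [0,0,0],
], spin=[-0.1,-0.1,-0.1,-0.122,0], gripper=[1,1,1,1,1])

```text
t: 2.7
eef_pos: [0.5405, -0.2726, 0.2313]
tool_rot: [-2.829, -1.366, -0.0]
contact_force: [-0.4, 0.7, -0.5]
gripper_width: 0.0854
```

```bash
cat >> h.py <<'E'
from scipy.spatial.transform import Rotation as Ro
def go(x,y,z):
    o=r.get_obs(); R=Ro.from_rotvec(o['tool_rot']).as_matrix()
    d=R.T@(np.array([x,y,z])-o['eef_pos']); print('t',round(o['t'],2),'pos',o['eef_pos'].round(4),'tool x deg',np.degrees(np.arctan2(R[1,0],R[0,0])).round(2),'tilt',R[2].round(4),'shift mm',(d*1000).round(1),'F',o['contact_force'].round(1),'w',o['gripper_width'].round(4))
E
python3 - <<'E'
from h import *
go(.5399,-.2718,.1)
E
```

```text
Traceback (most recent call last):
  File "h.py", line 23, in go
    d=R.T@(np.array([x,y,z])-o['eef_pos']); print('t',round(o['t'],2),'pos',o['eef_pos'].round(4),'tool x deg',np.degrees(np.arctan2(R[1,0],R[0,0])).round(2),'tilt',R[2].round(4),'shift mm',(d*1000).round(1),'F',o['contact_force'].round(1),'w',o['gripper_width'].round(4))
                                                                                                                                                                                                                                                    ^^^^^^^^^^^^^^^^^^^^^^^^
AttributeError: 'float' object has no attribute 'round'
```

Request:
arm_command([
  [0,0,40],
  [0,0,40],
  [0,0,40],
  [0,0,35],
  [0,0,0],
], spin=[0,0,0,0,0], gripper=[1,1,1,1,1])

```text
t: 3.2
eef_pos: [0.5372, -0.2714, 0.0717]
tool_rot: [-2.827, -1.356, 0.009]
contact_force: [-0.4, 0.3, 1.0]
gripper_width: 0.0856
```

```bash
sed -i "s/o\['gripper_width'\].round(4)/round(o['gripper_width'],4)/" h.py
python3 - <<'E'
from h import *
go(.5401,-.2720,.019)
for n in('top','side'): grab(n)
a=np.load('top.npz')['frame'][165:245,306:386]; b=np.load('side.npz')['frame'][145:225,275:355]
cv2.imwrite('pics/g1.png',np.hstack([cv2.resize(q,None,fx=5,fy=5,interpolation=2) for q in(a,b)]))
E
```

```text
t 3.2 pos [ 0.5372 -0.2714  0.0717] tool x deg 51.26 tilt [-0.0022 -0.0083 -1.    ] shift mm [ 1.4  3.1 52.6] F [-0.4  0.3  1. ] w 0.0856
```

View pics/g1.png

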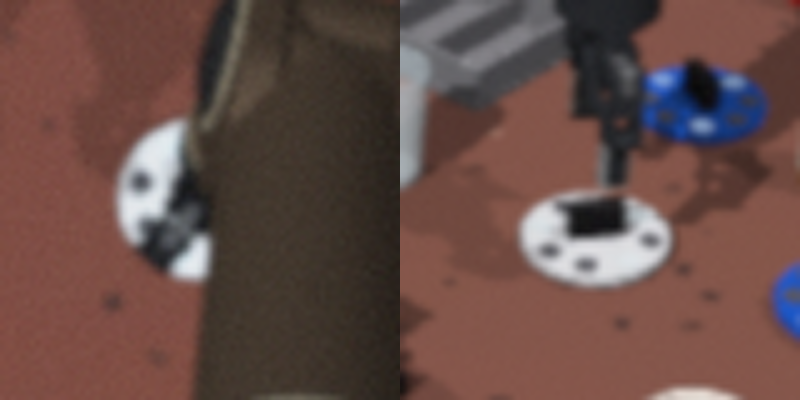

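Request:
arm_command([
  [0,0,0],
  [0,0,0],
], spin=[0,0], gripper=[1,1])

```text
t: 3.5
eef_pos: [0.5418, -0.2732, 0.0786]
tool_rot: [2.828, 1.361, 0.004]
contact_force: [0.3, -1.8, 0.5]
gripper_width: 0.0855
```

```bash
cat >> h.py <<'E'
def proj(c,P):
    p=c['R']@np.array(P)+c['t'];s=p[:2]/p[2];s=s*(1+c['k1']*(s@s));K=c['mtx'];return np.array([K[0,0]*s[0]+K[0,2],K[1,1]*s[1]+K[1,2]])
E
python3 - <<'E'
from h import *
go(.5399,-.2718,.019)
c=np.load('side.npz')
crop=lambda P:((proj(c,P)-[275,145])*5).round(1)+[400,0]
o=r.get_obs()['eef_pos']
print('tcp',crop(o),'bar top',crop([.5401,-.2720,.042]),'disc c',crop([.5401,-.272,.014]))
R=Ro.from_rotvec(r.get_obs()['tool_rot']).as_matrix()
for s in(-1,1): print('tip',crop(o+R@[0,s*.0427,-.013]))
X=cloud(c); 
Y=X[145:225,275:355].reshape(-1,3); m=(Y[:,2]>.065)&(Y[:,2]<.12)&(np.hypot(Y[:,0]-.54,Y[:,1]+.272)<.08); print(m.sum(),Y[m].mean(0),Y[m].min(0),Y[m].max(0))
E
```

```text
t 3.5 pos [ 0.5418 -0.2732  0.0786] tool x deg 51.39 tilt [ 8.0e-04  3.6e-03 -1.0e+00] shift mm [-0.1 -2.6 59.6] F [ 0.3 -1.8  0.5] w 0.0855
tcp [595.2 157. ] bar top [593.2 200.4] disc c [591.2 231.6]
tip [609.6 174.9]
tip [583.5 110.5]
78 [ 0.52952243 -0.2607404   0.10435995] [ 0.49005933 -0.3045803   0.08810579] [ 0.58433058 -0.22998229  0.11973877]
```

Request:
arm_command([
  [0,-2.3,15],
  [0,0,15],
  [0,0,15],
  [0,0,10],
  [0,0,5],
  [0,0,0],
  [0,0,0],
], spin=[0,0,0,0,0,0,0], gripper=[1,1,1,1,1,1,1])

```text
t: 4.2
eef_pos: [0.5389, -0.2712, 0.0164]
tool_rot: [2.83, 1.363, 0.0]
contact_force: [0.0, 0.4, 0.2]
gripper_width: 0.0852
```

Request:
arm_command([
  [0,0,0],
  [0,0,0],
  [0,0,0],
  [0,0,0],
  [0,0,0],
  [0,0,0],
  [0,0,0],
  [0,0,0],
], spin=[0,0,0,0,0,0,0,0], gripper=[0.5,0.4,0.3,0.2,0.1,0,0,0])

```text
t: 5.0
eef_pos: [0.539, -0.2714, 0.0167]
tool_rot: [2.83, 1.363, 0.001]
contact_force: [0.1, -0.0, 4.5]
gripper_width: 0.0148
```

Run:
```python
from h import *
go(.5401,-.2720,.019)
```

```text
t 5.0 pos [ 0.539  -0.2714  0.0167] tool x deg 51.44 tilt [ 1.e-04  8.e-04 -1.e+00] shift mm [ 0.2  1.3 -2.3] F [ 0.1 -0.   4.5] w 0.0148
```

Request:
arm_command([
  [0,0,-10],
  [0,0,-25],
  [0,0,-35],
  [0,0,-35],
  [0,0,-30],
  [0,0,-15],
  [0,0,0],
  [0,0,0],
], spin=[0,0,0,0,0,0,0,0], gripper=[0,0,0,0,0,0,0,0])

```text
t: 5.8
eef_pos: [0.5379, -0.2709, 0.1651]
tool_rot: [-2.829, -1.363, 0.002]
contact_force: [-0.1, -0.4, -3.7]
gripper_width: 0.015
```

Request:
arm_command([
  [15,-8.7,0],
  [30,-17.4,0],
  [37,-21.5,0],
  [37,-21.5,0],
  [37,-21.5,0],
  [37,-21.5,0],
  [37,-21.5,0],
  [37,-21.5,0],
  [23,-13.3,0],
  [10,-5.8,0],
], spin=[0,0,0,0,0,0,0,0,0,0], gripper=[0,0,0,0,0,0,0,0,0,0])

```text
t: 6.8
eef_pos: [0.588, 0.0772, 0.1646]
tool_rot: [-2.824, -1.37, 0.003]
contact_force: [-0.2, -0.5, -2.0]
gripper_width: 0.0145
```

Request:
arm_command([
  [0,0,0],
  [0,0,0],
  [0,0,0],
  [0,0,0],
  [0,0,0],
  [0,0,0],
  [0,0,0],
  [0,0,0],
  [0,0,0],
], spin=[-0.05,-0.1,-0.13,-0.14,-0.14,-0.13,-0.1,0,0], gripper=[0,0,0,0,0,0,0,0,0])

```text
t: 7.7
eef_pos: [0.5889, 0.0715, 0.1654]
tool_rot: [-2.091, -2.343, 0.002]
contact_force: [-0.5, 0.1, -2.5]
gripper_width: 0.0152
```

Run:
```python
from h import *
go(.5898,.0723,.12)
c=grab('side');b=c['frame'][175:275,175:285]
t=grab('top');a=t['frame'][140:240,195:305]
cv2.imwrite('pics/g2.png',np.hstack([cv2.resize(q,None,fx=3.6,fy=3.6,interpolation=2) for q in(a,b)]))
```

```text
t 7.7 pos [0.5889 0.0715 0.1654] tool x deg 96.5 tilt [-0.     -0.0017 -1.    ] shift mm [ 0.7  1.1 45.4] F [-0.5  0.1 -2.5] w 0.0152
```

View pics/g2.png

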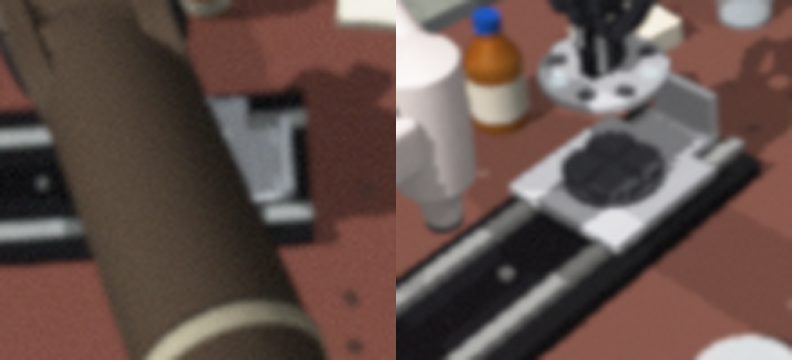

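Run:
```python
from h import *
from scipy.optimize import least_squares
c=np.load('side.npz');f=c['frame'];hsv=cv2.cvtColor(f,cv2.COLOR_BGR2HSV);g=f.max(2)
o=r.get_obs();zc=o['eef_pos'][2]-.0167+.006
def fit(m,z,R,guess,nm):
    ct=max(cv2.findContours(m.astype(np.uint8),cv2.RETR_EXTERNAL,1)[0],key=cv2.contourArea); 
    E=np.array([ray(c,*p[0],z)[:2] for p in ct])*1000
    s=least_squares(lambda p:np.hypot(E[:,0]-p[0],E[:,1]-p[1])-p[2],[*guess,R],loss='soft_l1',f_scale=1); e=np.hypot(*(E-s.x[:2]).T)-s.x[2]
    print(nm,m.sum(),s.x.round(2),'med',np.median(abs(e)).round(2),ct.reshape(-1,2).min(0),ct.reshape(-1,2).max(0))
X=cloud(c)
# disc: use lower rim only (bottom edge of the disc, z=zc) : low saturation bright
u,v=np.meshgrid(np.arange(560),np.arange(420))
roi=(u>205)&(u<258)&(v>180)&(v<212)
dm=roi&(X[...,2]>zc-.012)&(X[...,2]<zc+.022)&(np.hypot(X[...,0]-.589,X[...,1]-.0715)<.066)
dm=cv2.morphologyEx(dm.astype(np.uint8),cv2.MORPH_CLOSE,np.ones((3,3)))
fit(dm,zc+.008,55,(589,71),'disc(depth mask)')
tm=(u>215)&(u<262)&(v>206)&(v<240)&(g<95)
tm=cv2.morphologyEx(tm.astype(np.uint8),cv2.MORPH_OPEN,np.ones((3,3)))
fit(tm,.06,38.5,(589,71),'turntable dark')
vis=f[175:275,175:285].copy(); vis[dm[175:275,175:285]>0]=(0,255,255); vis[tm[175:275,175:285]>0]=(255,255,0)
for P in([.5889,.0715,zc+.008],[.5898,.0723,.06]):
    p=(proj(c,P)-[175,175]).round().astype(int); vis[p[1],p[0]]=(0,0,255)
a=f[175:275,175:285]
cv2.imwrite('pics/g3.png',np.hstack([cv2.resize(q,None,fx=3.6,fy=3.6,interpolation=n) for q,n in((a,2),(vis,0))]))
```

```text
disc(depth mask) 545 [581.49  75.94  53.03] med 2.25 [215 184] [250 206]
turntable dark 619 [580.06  77.77  45.33] med 1.84 [222 211] [249 231]
```

View pics/g3.png

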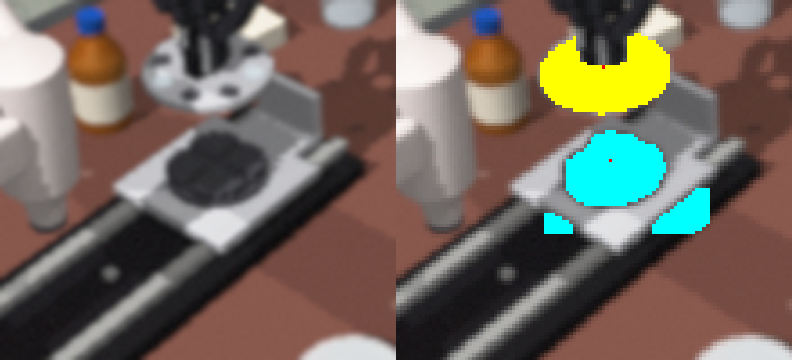

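```bash
cat > sil.py <<'E'
from h import *
from scipy.optimize import minimize
S=6
def hull(c,x,y,z0,z1,R,off):
    a=np.linspace(0,2*np.pi,60)
    p=np.array([(proj(c,[x+R*np.cos(t),y+R*np.sin(t),z])-off+.5)*S-.5 for t in a for z in(z0,z1)],np.float32)
    return cv2.convexHull(p.round().astype(np.int32))
def fitsil(c,soft,valid,x,y,z0,z1,R,off):
    # soft: small float membership image; maximise agreement
    big=cv2.resize(soft.astype(np.float32),None,fx=S,fy=S,interpolation=cv2.INTER_CUBIC)>.5
    vb=cv2.resize(valid.astype(np.uint8),None,fx=S,fy=S,interpolation=0)>0
    def cost(p):
        m=np.zeros(big.shape,np.uint8); cv2.fillConvexPoly(m,hull(c,p[0]/1000,p[1]/1000,z0,z1,R,off),1)
        return ((m>0)!=big)[vb].sum()/S/S
    best=min(((cost((x+i,y+j)),x+i,y+j) for i in range(-10,11) for j in range(-10,11)))
    s=minimize(cost,best[1:],method='Nelder-Mead',options=dict(initial_simplex=np.array(best[1:])+[[0,0],[1.5,0],[0,1.5]]))
    return s.x.round(2),round(s.fun,1)
E
python3 - <<'E'
from sil import *
c=np.load('side.npz');u0,v0=205,172;f=cv2.GaussianBlur(c['frame'],(0,0),.5)[v0:245,u0:270].astype(float);off=np.array([u0,v0])
u,v=np.meshgrid(np.arange(u0,270),np.arange(v0,245))
g=f.max(2); sat=(f[...,2]-f[...,0])
o=r.get_obs();zc=o['eef_pos'][2]-.0167+.006
# turntable: gray thr midway between ~60 and ~150
val=(u>=217)&(u<=253)&(v>=207)&(v<=235)
val&=~((u<222)&(v>228))&~((u>248)&(v>224))
for th in(80,90,100,110): print('tt',th,fitsil(c,np.clip((th-g)/60+.5,0,1),val,588,72,.044,.060,.0385,off))
# disc: bench is red (R-B high)
val=(u>=208)&(u<=256)&(v>=184)&(v<=208)&~((u>222)&(u<240)&(v<197))&~((u>244)&(v>199))&~((u>=238)&(v<190))
holes=cv2.morphologyEx((sat<25).astype(np.uint8),cv2.MORPH_CLOSE,np.ones((5,5)))
for th in(20,25,30): print('disc',th,fitsil(c,np.maximum(np.clip((th-sat)/30+.5,0,1),0),val,589,71.5,zc,zc+.008,.055,off))
print(sat[184:,:][:0], sat[12:38:3,2:50:4].round())
E
```

```text
tt 80 (array([588.46,  72.23]), np.float64(56.1))
tt 90 (array([587.53,  71.04]), np.float64(68.5))
tt 100 (array([585.98,  70.09]), np.float64(86.7))
tt 110 (array([585.38,  69.19]), np.float64(115.3))
disc 20 (array([587.99,  70.18]), np.float64(101.1))
disc 25 (array([587.72,  71.14]), np.float64(111.5))
disc 30 (array([587.98,  71.52]), np.float64(124.6))
[] [[ 58.  58.  58.  58.  26.  -1.  -4.  -4.  -2.  19.  23.  19.]
 [ 70.  59.  58.  17.  -3.  -1.  -2.  -3.  -3.  -1.   7.  24.]
 [ 88.  57.  42.  -4.  -3.  -1.  -2.  -3.  -2.  -3.  -4.  48.]
 [ 78.  56.   9.  -4.  -4.  -1.  -2.  -3.  -3.  -7.  -8.  33.]
 [ 61.  41.   0. -12.  -6.  -3.  -2.  -4.  -3. -10.  -9.   0.]
 [ 17.  24.  11.  -8.  -4.  -4.  -5.  -5.  -5.  -4.  -3.  -2.]
 [ 16.  22.  37.   1.  -2.  -4.  -3.  -3.  -4.  -1.   4.  -2.]
 [ 17.  27.  36.  49.  29.   8.   1.   3.   8.   1.   0.  -2.]
 [ 35.  46.  48.  52.  51.  51.  31.   2.   1.  -1.  -3.  -2.]]
```

Request:
arm_command([
  [0,0,15],
  [0,0,25],
  [0,0,20],
  [0,0,12],
  [0,0,6],
  [0,0,0],
  [0,0,0],
], spin=[0,0,0,0,0,0,0], gripper=[0,0,0,0,0,0,0])

```text
t: 8.5
eef_pos: [0.59, 0.0723, 0.0889]
tool_rot: [2.087, 2.347, 0.001]
contact_force: [0.3, -0.1, -0.5]
gripper_width: 0.0147
```

Run:
```python
from h import *
go(.5887,.0717,.0707)
```

```text
t 8.5 pos [0.59   0.0723 0.0889] tool x deg 96.7 tilt [ 1.e-04  1.e-03 -1.e+00] shift mm [-0.4 -1.3 18.2] F [ 0.3 -0.1 -0.5] w 0.0147
```

Request:
arm_command([
  [0,-0.8,4],
  [0,0,4],
  [0,0,2],
  [0,0,1],
  [0,0,0],
], spin=[0,0,0,0,0], gripper=[0,0,0,0,0])

```text
t: 9.0
eef_pos: [0.5886, 0.0719, 0.0772]
tool_rot: [-2.088, -2.347, 0.0]
contact_force: [0.1, -0.3, -1.8]
gripper_width: 0.0148
```

Request:
arm_command([
  [0,0,1],
  [0,0,1],
  [0,0,0],
], spin=[0,0,0], gripper=[0,0,0])

```text
t: 9.3
eef_pos: [0.5886, 0.0719, 0.0752]
tool_rot: [-2.088, -2.347, 0.0]
contact_force: [-0.8, 0.8, -3.4]
gripper_width: 0.0149
```

Request:
arm_command([
  [0,0,1],
  [0,0,1],
  [0,0,0],
], spin=[0,0,0], gripper=[0,0,0])

```text
t: 9.6
eef_pos: [0.5886, 0.0719, 0.0731]
tool_rot: [-2.088, -2.347, 0.0]
contact_force: [0.2, -0.9, -2.3]
gripper_width: 0.0152
```

Request:
arm_command([
  [0,0,1],
  [0,0,0],
], spin=[0,0], gripper=[0,0])

```text
t: 9.8
eef_pos: [0.5886, 0.0719, 0.0721]
tool_rot: [-2.088, -2.347, 0.0]
contact_force: [1.8, 0.0, -2.8]
gripper_width: 0.015
```

Request:
arm_command([
  [0,0,1],
  [0,0,0],
], spin=[0,0], gripper=[0,0])

```text
t: 10.0
eef_pos: [0.5886, 0.0719, 0.0712]
tool_rot: [-2.088, -2.347, 0.0]
contact_force: [-0.7, -0.5, -1.5]
gripper_width: 0.0151
```

Request:
arm_command([
  [0,0,0.7],
  [0,0,0],
], spin=[0,0], gripper=[0,0])

```text
t: 10.2
eef_pos: [0.5887, 0.0719, 0.0707]
tool_rot: [2.088, 2.347, 0.0]
contact_force: [-0.6, -0.2, 0.1]
gripper_width: 0.0153
```

Request:
arm_command([
  [0,0,0.5],
  [0,0,0],
], spin=[0,0], gripper=[0,0])

```text
t: 10.4
eef_pos: [0.5888, 0.0719, 0.0707]
tool_rot: [2.087, 2.347, 0.0]
contact_force: [-3.3, -0.3, 5.4]
gripper_width: 0.0149
```

Request:
arm_command([
  [0,0,0],
  [0,0,0],
  [0,0,0],
  [0,0,0],
  [0,0,0],
  [0,0,0],
], spin=[0,0,0,0,0,0], gripper=[0.3,0.4,0.5,0.6,0.6,0.6])

```text
t: 11.0
eef_pos: [0.5886, 0.0719, 0.07]
tool_rot: [-2.088, -2.347, 0.0]
contact_force: [-0.2, -0.5, 0.0]
gripper_width: 0.0512
```

Request:
arm_command([
  [0,0,-10],
  [0,0,-25],
  [0,0,-35],
  [0,0,-30],
  [0,0,-10],
  [0,0,0],
  [0,0,0],
], spin=[0,0,0,0,0,0,0], gripper=[0.6,0.6,0.6,0.6,0.6,0.4,0])

```text
t: 11.7
eef_pos: [0.5882, 0.0716, 0.1794]
tool_rot: [-2.088, -2.347, 0.001]
contact_force: [-0.0, 0.1, -0.6]
gripper_width: 0.023
```

Run:
```python
from h import *
go(.5987,-.09,.19)
c,s=avg('side',10);np.savez('side.npz',**{k:c[k] for k in('frame','z_map','mtx','k1','R','t')})
X=cloud(c).reshape(-1,3)
m=(np.hypot(X[:,0]-.587,X[:,1]-.071)<.05)&(np.hypot(X[:,0]-.587,X[:,1]-.071)>.028)&(X[:,2]>.05)&(X[:,2]<.09); print('disc',m.sum(),X[m].mean(0),'med z',np.median(X[m,2]))
m=(np.hypot(X[:,0]-.587,X[:,1]-.071)<.03)&(X[:,2]>.087)&(X[:,2]<.105);q=(X[m,:2]*1000).astype(np.float32);print('bar',m.sum(),X[m].mean(0),cv2.minAreaRect(q))
A=np.c_[X[:,:2],np.ones(len(X))]
cv2.imwrite('pics/g4.png',cv2.resize(c['frame'][175:275,175:285],None,fx=5,fy=5,interpolation=2))
```

```text
t 11.7 pos [0.5882 0.0716 0.1794] tool x deg 96.7 tilt [-4.e-04 -9.e-04 -1.e+00] shift mm [-161.7   -8.4  -10.5] F [-0.   0.1 -0.6] w 0.023
disc 301 [0.58173717 0.07635497 0.06845672] med z 0.068597150377843
bar 72 [0.58559944 0.07273101 0.09428101] ((588.0408935546875, 71.17741394042969), (15.95242691040039, 42.97322463989258), 6.9582295417785645)
```

View pics/g4.png

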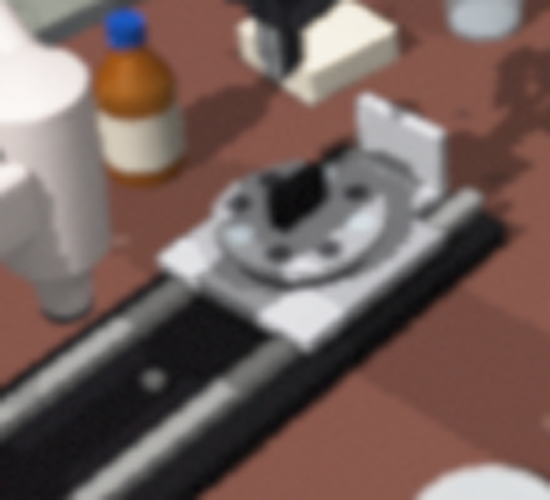

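The picture shows the carousel on the turntable with its bar at about (297,195) in the crop. The disc top at z = 0.0686 m matches home (0.068). Next I move behind the tab.

Request:
arm_command([
  [-15,-0.5,0],
  [-30,-1,0],
  [-35,-1,0],
  [-35,-1,0],
  [-25,-0.5,0],
  [-10,0,0],
  [0,0,0],
], spin=[0,0,0,0,0,0,0], gripper=[0,0,0,0,0,0,0])

```text
t: 12.9
eef_pos: [0.6021, -0.0798, 0.1799]
tool_rot: [2.092, 2.344, -0.001]
contact_force: [0.6, -0.2, -0.4]
gripper_width: 0.0003
```

Request:
arm_command([
  [0,0,15],
  [0,0,30],
  [0,0,35],
  [0,0,25],
  [0,0,10],
  [0,0,4],
  [0,0,0],
  [0,0,0],
], spin=[0,0,0,0,0,0,0,0], gripper=[0,0,0,0,0,0,0,0])

```text
t: 13.7
eef_pos: [0.6031, -0.0771, 0.0623]
tool_rot: [2.086, 2.347, 0.002]
contact_force: [0.7, 0.1, 0.8]
gripper_width: 0.0002
```

Run:
```python
from h import *
go(.5974+.0087*.15,-.0427,.060)
c=grab('side')
cv2.imwrite('pics/g5.png',cv2.resize(c['frame'][165:265,195:305],None,fx=5,fy=5,interpolation=2))
```

```text
t 13.7 pos [ 0.6031 -0.0771  0.0623] tool x deg 96.73 tilt [-3.0e-04  1.9e-03 -1.0e+00] shift mm [34.7 -0.3  2.3] F [0.7 0.1 0.8] w 0.0002
```

View pics/g5.png

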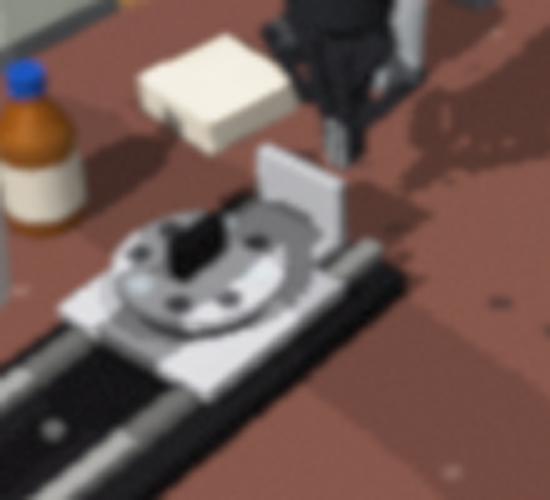

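Request:
arm_command([
  [8,0.2,0],
  [10,0.3,0],
  [6,0.2,0],
  [3,0.1,0],
  [3,0.1,0],
  [3,0.1,0],
  [3,0.1,0],
  [3,0.1,0],
  [3,0.1,0],
  [0,0,0],
], spin=[0,0,0,0,0,0,0,0,0,0], gripper=[0,0,0,0,0,0,0,0,0,0])

```text
t: 14.75
eef_pos: [0.5985, -0.035, 0.0611]
tool_rot: [-2.087, -2.348, -0.0]
contact_force: [0.2, 0.5, 0.6]
gripper_width: -0.0002
```

```bash
cat > meas.py <<'E'
from h import *
go(.6,0,.06)
c,s=avg('side',5);X=cloud(c).reshape(-1,3);e=np.array([-np.sin(np.radians(5.1)),np.cos(np.radians(5.1))]);n=np.array([e[1],-e[0]])
d=(X[:,:2]-[.5974,-.0276])@e*1000; l=(X[:,:2]-[.5974,-.0276])@n*1000
m=(abs(l)<50)&(d>-50)&(d<200)&(X[:,2]>.055)&(X[:,2]<.096)
# tab +y face region: histogram
h,b=np.histogram(d[m&(X[:,2]>.074)&(X[:,2]<.086)],np.arange(-30,200,5)); print('tab d hist',[(int(x),int(k)) for x,k in zip(b,h) if k>3])
k=m&(X[:,2]>.064)&(X[:,2]<.073);print('disc',k.sum(),'d',d[k].min(),d[k].max(),'med z',np.median(X[k,2]))
k=m&(X[:,2]>.088);print('bar',k.sum(),np.median(d[k]) if k.sum() else '')
cv2.imwrite('last.png',c['frame'])
E
python3 meas.py
```

```text
t 14.75 pos [ 0.5985 -0.035   0.0611] tool x deg 96.73 tilt [ 5.e-04 -0.e+00 -1.e+00] shift mm [34.6  5.6  1.1] F [0.2 0.5 0.6] w -0.0002
tab d hist [(10, 37), (15, 9), (95, 4), (100, 4), (120, 4), (130, 12)]
disc 529 d 9.42002597219967 164.24362891242865 med z 0.06848988642529559
bar 91 12.955475058424229
```

Request:
arm_command([
  [3,0.1,0],
  [5,0.2,0],
  [6,0.2,0],
  [6,0.2,0],
  [6,0.2,0],
  [6,0.2,0],
  [6,0.2,0],
  [6,0.2,0],
  [6,0.2,0],
  [6,0.2,0],
], spin=[0,0,0,0,0,0,0,0,0,0], gripper=[0,0,0,0,0,0,0,0,0,0])

```text
t: 16.0
eef_pos: [0.5937, 0.0207, 0.061]
tool_rot: [-2.088, -2.347, 0.001]
contact_force: [-1.1, -2.5, -0.8]
gripper_width: -0.0001
```

Request:
arm_command([
  [6,0.2,0],
  [6,0.2,0],
  [6,0.2,0],
  [3,0,0],
  [1,0,0],
  [0,0,0],
], spin=[0,0,0,0,0,0], gripper=[0,0,0,0,0,0])

```text
t: 16.6
eef_pos: [0.5924, 0.0427, 0.0613]
tool_rot: [2.087, 2.348, 0.002]
contact_force: [-0.1, 0.6, 0.8]
gripper_width: 0.0002
```

```bash
python3 meas.py
python3 - <<'E'
import cv2
cv2.imwrite('pics/g6.png',cv2.resize(cv2.imread('last.png')[165:265,165:275],None,fx=5,fy=5,interpolation=2))
E
```

```text
t 16.6 pos [0.5924 0.0427 0.0613] tool x deg 96.72 tilt [ 6.e-04  1.e-03 -1.e+00] shift mm [-43.3   2.6   1.3] F [-0.1  0.6  0.8] w 0.0002
tab d hist [(65, 4), (90, 48), (170, 5), (175, 4), (180, 4)]
disc 322 d 68.02674573222023 199.97430175100718 med z 0.06854953646553638
bar 82 90.33188065999704
```

View pics/g6.png

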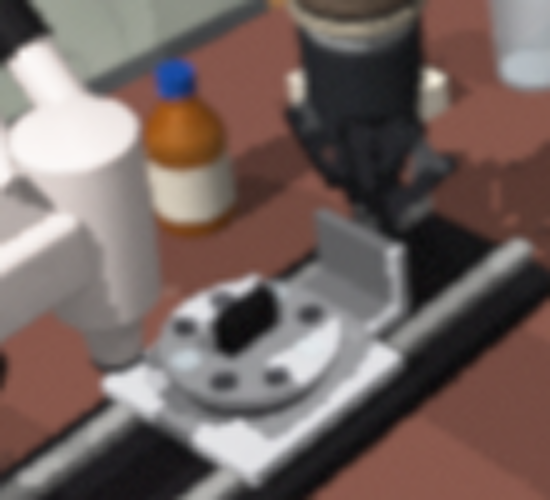

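Request:
arm_command([
  [2,0.1,0],
  [2,0.1,0],
  [2,0.1,0],
  [2,0.1,0],
  [2,0.1,0],
  [2,0.1,0],
  [2,0,0],
  [2,0,0],
], spin=[0,0,0,0,0,0,0,0], gripper=[0,0,0,0,0,0,0,0])

```text
t: 17.65
eef_pos: [0.5908, 0.0582, 0.0611]
tool_rot: [2.088, 2.347, 0.0]
contact_force: [0.9, -1.6, 1.5]
gripper_width: 0.0002
```

Run:
```python
from h import *
c=np.load('side.npz')
e=np.array([-np.sin(np.radians(5.1)),np.cos(np.radians(5.1))])
for u,v in((118,358),(118,350),(118,366)):
    P=ray(c,165+u/5,165+v/5,.12); print(P,'s0=',90+100+100-(P[:2]-[.5974,-.0276])@e*1000)
```

```text
[0.57024989 0.2554253  0.12      ] s0= 5.681685391226836
[0.5756887  0.25132815 0.12      ] s0= 10.246094883257967
[0.56486281 0.25948373 0.12      ] s0= 1.160443877998489
```

Request:
arm_command([
  [2,0.1,0],
  [2,0,0],
  [2,0.1,0],
  [2,0,0],
  [2,0.1,0],
  [2,0,0],
  [2,0,0],
], spin=[0,0,0,0,0,0,0], gripper=[0,0,0,0,0,0,0])

```text
t: 18.35
eef_pos: [0.5896, 0.0713, 0.0611]
tool_rot: [2.088, 2.346, -0.001]
contact_force: [1.7, -5.5, 1.1]
gripper_width: -0.0001
```

Request:
arm_command([
  [1,0,0],
  [1,0,0],
  [1,0,0],
], spin=[0,0,0], gripper=[0,0,0])

```text
t: 18.65
eef_pos: [0.5893, 0.0746, 0.0611]
tool_rot: [2.088, 2.347, 0.0]
contact_force: [1.6, -3.4, 1.6]
gripper_width: 0.0002
```

Request:
arm_command([
  [1,0,0],
  [1,0,0],
  [1,0,0],
], spin=[0,0,0], gripper=[0,0,0])

```text
t: 18.95
eef_pos: [0.5887, 0.0785, 0.0611]
tool_rot: [-2.087, -2.348, -0.001]
contact_force: [1.8, -2.3, 1.6]
gripper_width: -0.0001
```

Request:
arm_command([
  [1,0,0],
], spin=[0], gripper=[0])

```text
t: 19.05
eef_pos: [0.5884, 0.0795, 0.0611]
tool_rot: [-2.087, -2.348, -0.0]
contact_force: [1.6, -1.6, 0.3]
gripper_width: 0.0002
```

```bash
python3 meas.py
python3 - <<'E'
import cv2
cv2.imwrite('pics/g7.png',cv2.resize(cv2.imread('last.png')[165:265,145:255],None,fx=5,fy=5,interpolation=2))
E
```

```text
t 19.05 pos [0.5884 0.0795 0.0611] tool x deg 96.73 tilt [ 5.e-04 -1.e-04 -1.e+00] shift mm [-80.3   2.2   1. ] F [ 1.6 -1.6  0.3] w 0.0002
tab d hist [(110, 4), (125, 43)]
disc 162 d 89.93043035772996 199.63190808217982 med z 0.06840578578452841
bar 60 123.92394332353145
```

View pics/g7.png

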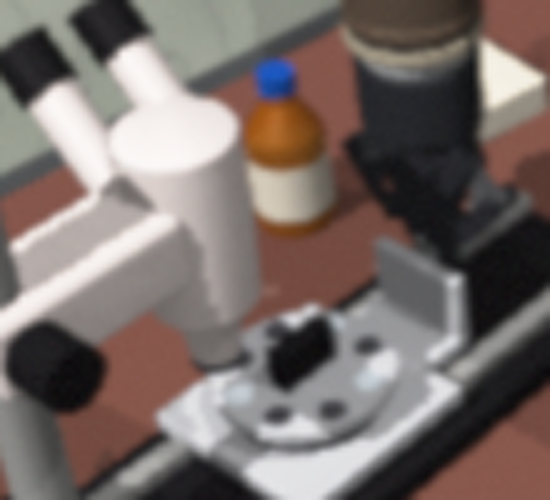

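The crop shows the carousel still seated, and the finger behind the tab at about (450,250). The stage has not clicked yet.

Request:
arm_command([
  [1,0,0],
  [1,0,0],
], spin=[0,0], gripper=[0,0])

```text
t: 19.5
eef_pos: [0.5879, 0.0807, 0.0608]
tool_rot: [-2.088, -2.347, 0.002]
contact_force: [-1.2, -2.0, 0.3]
gripper_width: -0.0002
```

Request:
arm_command([
  [1,0,0],
  [1,0,0],
], spin=[0,0], gripper=[0,0])

```text
t: 19.7
eef_pos: [0.5877, 0.083, 0.0609]
tool_rot: [-2.087, -2.347, 0.001]
contact_force: [-1.3, -0.8, -0.0]
gripper_width: 0.0001
```

Request:
arm_command([
  [1,0,0],
], spin=[0], gripper=[0])

```text
t: 19.8
eef_pos: [0.5879, 0.0843, 0.061]
tool_rot: [-2.087, -2.348, -0.0]
contact_force: [-0.6, -0.7, -1.2]
gripper_width: -0.0003
```

Request:
arm_command([
  [1,0,0],
], spin=[0], gripper=[0])

```text
t: 19.9
eef_pos: [0.5879, 0.0854, 0.0612]
tool_rot: [-2.087, -2.348, -0.001]
contact_force: [-0.4, -1.0, -1.1]
gripper_width: -0.0001
```

```bash
cat > tab.py <<'E'
from h import *
o=r.get_obs();c,s=avg('side',8);X=cloud(c).reshape(-1,3);e=np.array([-np.sin(np.radians(5.1)),np.cos(np.radians(5.1))]);n=np.array([e[1],-e[0]])
d=(X[:,:2]-[.5974,-.0276])@e*1000; l=(X[:,:2]-[.5974,-.0276])@n*1000
m=(abs(l)<33)&(X[:,2]>.060)&(X[:,2]<.082)&(d>85)&(d<175)
m&=abs(d-np.median(d[(abs(l)<33)&(X[:,2]>.074)&(X[:,2]<.086)&(d>85)&(d<170)]))<7
tcp=(o['eef_pos'][:2]-[.5974,-.0276])@e*1000
print('t',round(o['t'],2),'tab face',m.sum(),np.median(d[m]).round(2),d[m].mean().round(2),'tcp',tcp.round(2),'gap',(d[m].mean()-tcp).round(2),'F',o['contact_force'].round(1))
E
python3 tab.py
```

```text
t 19.9 tab face 77 136.71 136.73 tcp 113.41 gap 23.32 F [-0.4 -1.  -1.1]
```

Request:
arm_command([
  [1,0,0],
  [1,0,0],
], spin=[0,0], gripper=[0,0])

```text
t: 20.5
eef_pos: [0.5876, 0.0869, 0.0611]
tool_rot: [2.088, 2.347, 0.0]
contact_force: [-0.5, 0.1, -0.7]
gripper_width: -0.0
```

```bash
python3 tab.py
```

```text
t 20.5 tab face 77 137.75 137.73 tcp 114.94 gap 22.79 F [-0.5  0.1 -0.7]
```

Request:
arm_command([
  [1,0,0],
], spin=[0], gripper=[0])

```text
t: 21.0
eef_pos: [0.5875, 0.0877, 0.0611]
tool_rot: [2.088, 2.347, -0.0]
contact_force: [-0.2, -1.2, 0.9]
gripper_width: -0.0003
```

```bash
python3 tab.py
```

```text
t 21.0 tab face 75 137.91 137.88 tcp 115.75 gap 22.13 F [-0.2 -1.2  0.9]
```

Request:
arm_command([
  [1,0,0],
], spin=[0], gripper=[0])

```text
t: 21.5
eef_pos: [0.5875, 0.0882, 0.0611]
tool_rot: [2.088, 2.347, -0.001]
contact_force: [-0.1, -4.0, 0.6]
gripper_width: -0.0002
```

Request:
arm_command([
  [0.7,0,0],
], spin=[0], gripper=[0])

```text
t: 21.6
eef_pos: [0.5874, 0.0884, 0.0611]
tool_rot: [2.088, 2.346, -0.002]
contact_force: [0.1, -4.6, 1.4]
gripper_width: -0.0
```

```bash
python3 tab.py
```

```text
t 21.6 tab face 77 138.21 138.17 tcp 116.42 gap 21.75 F [ 0.1 -4.6  1.4]
```

Request:
arm_command([
  [-2,0,0],
  [-8,0,0],
  [-15,0,0],
  [-25,0,0],
  [-10,0,-20],
  [0,0,-35],
  [0,0,-40],
  [0,0,-40],
  [0,0,-15],
  [0,0,0],
], spin=[0,0,0,0,0,0,0,0,0,0], gripper=[0,0,0,0,0,0,0,0,0,0])

```text
t: 23.0
eef_pos: [0.5957, 0.0293, 0.2137]
tool_rot: [2.086, 2.344, 0.005]
contact_force: [-0.0, 0.6, -0.4]
gripper_width: 0.0002
```

Request:
arm_command([
  [-20,0,0],
  [-40,0,0],
  [-40,0,0],
  [-40,0,0],
  [-40,0,0],
  [-30,0,0],
  [-10,0,0],
  [0,0,0],
], spin=[0,0,0,0,0,0,0,0], gripper=[0,0,0,0,0,0,0,0])

```text
t: 23.8
eef_pos: [0.619, -0.1905, 0.2091]
tool_rot: [-2.09, -2.343, 0.002]
contact_force: [0.7, 0.6, -0.1]
gripper_width: 0.0001
```

```bash
python3 tab.py
python3 - <<'E'
from h import *
e=np.array([-np.sin(np.radians(5.1)),np.cos(np.radians(5.1))]);n=np.array([e[1],-e[0]])
out={}
for nm in('top','side'):
    c,s=avg(nm,10);np.savez(nm+'.npz',**{k:c[k] for k in('frame','z_map','mtx','k1','R','t')})
    X=cloud(c).reshape(-1,3);d=(X[:,:2]-[.5974,-.0276])@e*1000; l=(X[:,:2]-[.5974,-.0276])@n*1000
    for z0,z1,lab in((.083,.094,'tab top'),(.255,.34,'head top')):
        m=(X[:,2]>z0)&(X[:,2]<z1)&(abs(l)<45)&((d>100)&(d<150) if lab[0]=='t' else (d>200)&(d<340))
        if m.sum()<5: continue
        q=np.c_[d[m],l[m]].astype(np.float32); print(nm,lab,m.sum(),'z',np.median(X[m,2]).round(3),'d',np.percentile(d[m],[2,50,98]).round(1),'l',np.percentile(l[m],[2,50,98]).round(1),cv2.minEnclosingCircle(q))
    k=(abs(l)<50)&(d>170)&(d<290)&(X[:,2]>.064)&(X[:,2]<.073);print('disc',k.sum(),d[k].min().round(1),d[k].max().round(1),np.median(X[k,2]))
a=np.load('top.npz')['frame'][130:230,110:240];b=np.load('side.npz')['frame'][165:265,120:250]
cv2.imwrite('pics/g8.png',np.vstack([cv2.resize(q,None,fx=3,fy=3,interpolation=2) for q in(a,b)]))
E
```

```text
t 23.8 tab face 76 138.11 138.13 tcp -164.13 gap 302.27 F [ 0.7  0.6 -0.1]
top tab top 68 z 0.09 d [127.4 131.7 136.9] l [-32.7  -3.1  33.5] ((131.28172302246094, 0.3338741362094879), 33.278873443603516)
top head top 620 z 0.277 d [247.2 279.9 316.4] l [-28.7   8.7  43.7] ((282.1258544921875, 14.929264068603516), 46.54932403564453)
disc 721 178.8 287.1 0.0691437664544874
side tab top 66 z 0.089 d [129.3 136.2 138.7] l [-34.5  -2.4  31.9] ((136.5120086669922, -1.1947587728500366), 33.573543548583984)
side head top 672 z 0.276 d [253.4 295.4 321.4] l [-32.    2.3  43.8] ((286.05584716796875, 13.629916191101074), 47.28709411621094)
disc 562 179.7 288.4 0.06841908571183844
```

View pics/g8.png

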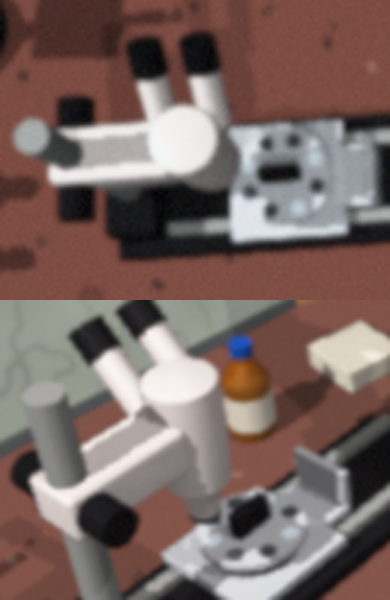

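Last picture: the disc lies flat at about (280,173) in the top view, its edge just short of the head, and the arm is clear. The head axis minus the tab centre comes to 149.8 mm (150 expected in the detent). The stage also held against 4.6 N without moving.

```bash
python3 -c "
from bench import ticket
print(ticket.sign_off())"
```

```text
the job is handed in; nothing more can be done
None
```

I set the carousel home on the turntable, pushed the stage into its detent, backed the arm clear and handed the job in at about t = 25 s of the 72 s. `sign_off` reports no verdict.

- **Carousel:** I gripped the silver carousel by its bar and turned it about 45° to the groove angle seen in the depth image. It went down with no resistance until the home height. After pressing to about 5 N I let go. Its disc top read about 68.5 mm (68 mm expected).
- **Stage:** I pushed it by the tab with the shut fingers, in 1 mm steps at the end. It moved ahead of the fingers by itself, then stayed put against about 4.6 N.
- **Last checks:** In the top camera, the stage had travelled 132 mm and the head axis was 149.8 mm from the tab centre, which puts the slide at about 140.2 mm. The disc still read home, at 68.4 to 69.1 mm.
- **What disagreed:** The rougher side-camera figure for the head to tab distance was about 153 mm, some 3 mm off. I put that down to side-camera bias, because the top camera and the push test agreed. I also did not see a clear force peak at the click, since force is only read at the end of each move.
- **Bystanders:** I saw none moved in the pictures, but I did not measure them.

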